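Release the latched sample drawer with the dowel

ROBOT

A 6-joint arm with a two-finger parallel gripper is mounted at the origin on the work surface. World frame = base frame: x ahead of the robot, y to its left, z up, the work surface at z = 0. Lengths are in m, angles in degrees, forces in N, time in s.
With the tool pointing down it reaches from about 0.35 to 0.875 m from the base axis. Payload 4.2 kg.
Tool frame: the origin (TCP) lies midway between the tips of the shut fingers; the grasp point (between the pads) lies r.pinch_z behind it (r.pinch_z is the distance from the TCP to the grasp point, in m); z points along the fingers, y is the direction in which the jaws open and shut (so a half turn about z gives the same grasp; the last joint's range is limited). The gripper opens to 87 mm and grips with 3 to 60 N. Pads are 19 mm wide; open, the fingers measure 117 mm over their backs; the gripper's body (75 mm by 190 mm) begins 51 mm behind the grasp point.
Start: joints at [14.817, 22.042, 0.453, 0, -68.411, -14.817], TCP at [0.625, 0, 0.201] pointing down, gripper open.
Joint ranges: [-179.83, 179.83], [-69.29, 118.12], [-61.27, 80.66], [-181.25, 117.63], [-171.15, -9.14], [-177.46, 177.46]. Speed limits (degrees/s): [159.86, 159.86, 180, 180, 180, 180].

INTERFACE

Orientations are given as a 3x3 rotation matrix whose columns are the frame's x, y, z axes.
In Python, from station import r gives the robot as it stands. The module is installed in compiled form; this text tells all that it offers.
- The arm moves only by the tool play_rows, never from a script. Its argument "deltas" is a list of rows, each a list of 7 numbers: the shift along the tool's x, y, z in units of 25 mm (1.0 is 25 mm), then the turn, a rotation vector about the tool's x, y, z in units of 5 degrees (1.0 is 5 degrees), then the finger opening in mm, from 0 to 87. In form: [[tx, ty, tz, wx, wy, wz, fingers], ...]. A call has 1 to 12 rows; each row is the pose to reach, as a shift and turn from the pose commanded when the call began, along the tool's axes at that moment; what a row does not reach only later rows make up. A row lasts 1/10 s, in which the tool goes at most 50 mm and 8.59 degrees, less where a joint would pass 70% of its speed; a pose out of reach is approached as far as the arm can. A call with a gripper value outside its range is refused whole. The fingers move at their own pace and stop on an object; the grip force is fixed at half the most. Time passes only in rows, so rows that repeat a pose let the fingers close. It gives the time, the measured TCP pose, the force and the opening at its end, in the units of the state.
- r.sense(): the state, without advancing time (a new reading comes with each control period).
- r.capture(name): name is "scene" or "side" or "wrist"; returns a dict with "pixels" (420x560x3 uint8, red, green, blue), "camera_matrix" (3x3 intrinsics, pixels), "k1" (the pictures are not rectified: a ray, as slopes to the right and down, at radius r is drawn at 1 + k1 r^2 times it, then the intrinsics apply), "R" (3x3) and "t" (3): a world point X has camera coordinates R X + t; the wrist camera has in their place "T_tool_cam" (4x4, takes a point from camera to tool coordinates, whose origin is the TCP and whose axes are the flange's). Camera axes: x right, y down, z forward; pixel columns grow to the right and rows downward; lengths in m; the calibration is good to about 2 mm. A picture is of the moment at which its call begins: read the wrist's pose just before it. There is no depth.
- r.finish_job(): hands the job in, once; it reports no verdict.
Trained networks look in the newest picture that a camera, given by its name, has taken for a name from the list of things; names that differ only in an ending like _2 or _b are one class to them, and where a whole thing is asked for, a point or a joint stands for the part that bears it (a point fixed in the world has none). Each returns a list of dicts, best first, with "score" (0 to 1); they miss things now and then, are a little off and sometimes report something else, mostly with a low value. They report only what shows in the picture. A call takes as long as a camera call. They do not tell look-alikes from the thing itself.
- r.spot_in(camera, target): "centre" ([x, y, z] in m, in world coordinates, good to about 4 mm: the middle of the surface that is visible of it).
- r.cut_out(camera, target): "region" (420x560 bool, what is visible of it).
The state is a dict: "time_s": time; "joints": joint angles; "joint_velocities": joint speeds; "effort": joint torques, N m; "tcp_pos": TCP position; "ee_rot": TCP orientation; "wrist_force": force on the tool from outside, world axes, zero at the start; "moment": the same for the moment, N m; "gripper_width": opening from 0.0 (shut) to 1.0 (fully open).
Only numpy, scipy, OpenCV 4.12 (cv2) and the standard library are available. Lean on these libraries where they do the work, as an engineer would, in place of code of your own. Each camera call takes 0.05 s, during which the arm holds its last target.

TASK

The drawer of the wider of the two grey steel drawer boxes is latched shut. Take the wooden dowel out of the desk tidy, push it straight down through the hole in the top of that box until its catch lets go and the drawer springs open, then stand the dowel back in the tidy's round well and let go. The narrower box stays shut.

Things in the scene. Friction and masses are not known exactly. Their poses are not given: they have to be found in the camera images.
- dowel_mid (a point): Plain wooden dowel, round, 14 mm thick, 120 mm long, about 15 g, loose; it starts upright in the round well of the wooden desk tidy, its foot 6 mm and its top 126 mm above the desk. This point is its middle, 60 mm from either end; z runs along it. Best gripped 10 to 20 mm above the middle: this clears the tidy and leaves 50 mm or less of dowel above the grip.
- wide_hole (a point): Release hole in the top of the WIDER grey steel drawer box (150 mm deep, 180 wide, 70 high, fixed). The point is the centre of the round 32 mm hole, level with the box's top, 70 mm above the desk; it lies midway across, 45 mm behind the front edge. x points to the box's back, z up. A note pad 10 mm thick lies on the top's rear, 50 mm or more behind the point.
- wide_plate (a point): Catch of the wider box: a flat sprung metal plate seen in its hole, wider than the hole. The point is the centre of its upper face, 15 mm below the box's top (55 mm above the desk). Pushed down 6 mm it lets the drawer go; its stop is at 12 mm, so push it about 10 mm (dowel's foot about 25 mm below the box's top). It takes 3 N at first, 6 N at the stop, and springs back.
- wide_drawer (a joint): Drawer of the wider box: travel in m towards the box's front (-x of the box), 0 shut, 0.06 fully open. Once its catch is released it opens by a spring of 3 to 5 N within about a second, and stays open.
- narrow_hole (a point): The same hole in the top of the NARROWER box (150 mm deep, 110 mm wide, 70 mm high, fixed), same axes; a bystander. A flat tin, 12 mm high, lies on its rear.
- narrow_drawer (a joint): Drawer of the narrower box, 0 shut, up to 0.06 open; to be left shut.
- well (a point): Round well in the wooden desk tidy (block 75 x 125 mm, 42 mm high, fixed), 32 mm wide, 36 mm deep, its floor 6 mm above the desk. The point is the centre of its mouth, 42 mm above the desk; z up. The tidy's other opening, a rectangular pocket 60 mm away along the tidy's +y, holds an eraser below its rim.
Mind the look-alikes: they are no part of the job. Leave any green look-alike of the part that bears narrow_hole alone.

How it is judged (in metres and radians):
On the way, in this order (a step that is already met when the one before it is completed fails the run):
1. the dowel's foot is at least 6 mm down in the hole of the wider box (horizontal distance between dowel_mid and wide_hole below 0.02 m and z of dowel_mid in the frame of wide_hole below 0.054 m).
2. the drawer of the wider box has sprung open (value of joint wide_drawer above 0.045 m), for 0.1 s.
At the end, for the whole second after the job is handed in: The wider box's drawer is open by more than 45 mm, the narrower box's is shut (under 10 mm), and the dowel stands at rest in the tidy's round well: its foot in the well (middle 55 to 75 mm above the desk and within 30 mm of the well's centre, seen from above), leaning as it may (value of joint wide_drawer above 0.045 m and value of joint narrow_drawer below 0.01 m and horizontal distance between dowel_mid and well below 0.03 m and height (world z) of dowel_mid between 0.055 and 0.075 m and linear speed of dowel below 0.03 m/s); the robot touches nothing.
It fails at once if the narrower box's drawer is released (value of joint narrow_drawer above 0.02 m).
It also fails if it takes over 51 s, if anything falls off the work surface, if the arm or the gripper's body presses on something with over 40 N, if the wrist force passes 120 N, or if a joint passes its speed limit or range.

## Working session

There is one attempt and no reset: what is moved stays moved. The work goes in short steps, Python scripts to look and compute and a tool call to move; the robot and the scene stay as the last step left them, time stands still between calls to the robot, and variables do not carry over. Pictures are saved under pics/ and viewed, and the job is handed in when it is done.

Besides the shell and the picture viewer there is one more tool, called by a JSON object that holds its "op" and its "data". play_rows: Moves the arm, as the interface text tells. Its arguments: {"type":"object","properties":{"deltas":{"type":"array","items":{"type":"array","items":{"type":"number"}}}},"required":["deltas"]}

```bash
mkdir -p pics
python3 - <<'E'
from station import r
import cv2, numpy as np
print(r.sense(), r.pinch_z)
for c in ["scene","side","wrist"]:
    d=r.capture(c); cv2.imwrite(f"pics/{c}0.png",d["pixels"][:,:,::-1])
    print(c,{k:(np.round(v,4).tolist() if k!="pixels" else 0) for k,v in d.items()})
    for t in ["dowel_mid","wide_hole","wide_plate","narrow_hole","well","wide_drawer"]:
        try:
            print(c,t,[(round(x["score"],2),np.round(x["centre"],3).tolist()) for x in r.spot_in(c,t)])
        except Exception as e: print(c,t,e)
E
```

```text
{'time_s': 0.0, 'joints': array([ 1.48167820e+01,  2.20898170e+01,  3.80036351e-01, -3.17209539e-02,
       -6.84115025e+01, -1.48172909e+01]), 'joint_velocities': array([ 0.08920887,  0.08436155, -0.03881268, -0.03390504,  0.08886577,
        0.08971907]), 'effort': array([ 5.69075401e-04, -3.90661991e+01,  1.87403029e+01,  4.22001421e+00,
        1.09914420e-02, -1.81494070e-04]), 'tcp_pos': array([6.24343294e-01, 3.24250282e-05, 2.00264289e-01]), 'ee_rot': array([[-2.13082918e-04, -9.99997605e-01, -2.17800078e-03],
       [-9.99999976e-01,  2.13178451e-04, -4.36308338e-05],
       [ 4.40950322e-05,  2.17799143e-03, -9.99997627e-01]]), 'wrist_force': array([ 0.60141011, -0.60090457,  0.09392858]), 'moment': array([0.05187025, 0.0277872 , 0.02937739]), 'gripper_width': 1.002293338391917} 0.0187
scene {'pixels': 0, 'camera_matrix': [[437.7806, 0.0, 281.317], [0.0, 437.7806, 210.1047], [0.0, 0.0, 1.0]], 'k1': -0.0596, 'R': [[0.322, 0.9467, -0.0022], [0.5926, -0.2034, -0.7794], [-0.7384, 0.2496, -0.6265]], 't': [-0.2196, -0.1969, 1.3921]}
scene dowel_mid [(0.49, [0.556, 0.205, 0.083])]
[... 715 characters left out ...]
 [0.265, 0.264, 0.067]), (0.7, [0.295, -0.161, 0.07]), (0.55, [0.344, 0.462, 0.072])]
side well [(0.78, [0.533, 0.249, 0.037])]
side wide_drawer [(0.65, [0.509, -0.214, 0.037])]
wrist {'pixels': 0, 'camera_matrix': [[361.175, 0.0, 287.9593], [0.0, 361.175, 207.1391], [0.0, 0.0, 1.0]], 'k1': -0.0343, 'T_tool_cam': [[0.0014, -0.9682, -0.2503, 0.0686], [1.0, 0.0014, -0.0, -0.0011], [0.0004, -0.2503, 0.9682, -0.1831], [0.0, 0.0, 0.0, 1.0]]}
wrist dowel_mid []
wrist wide_hole [(0.61, [0.583, -0.156, 0.065])]
wrist wide_plate []
wrist narrow_hole [(0.98, [0.37, -0.154, 0.009]), (0.7, [0.567, -0.01, 0.069])]
wrist well [(0.55, [0.54, 0.179, 0.009])]
wrist wide_drawer [(0.53, [0.52, -0.144, 0.036])]
```

View pics/scene0.png

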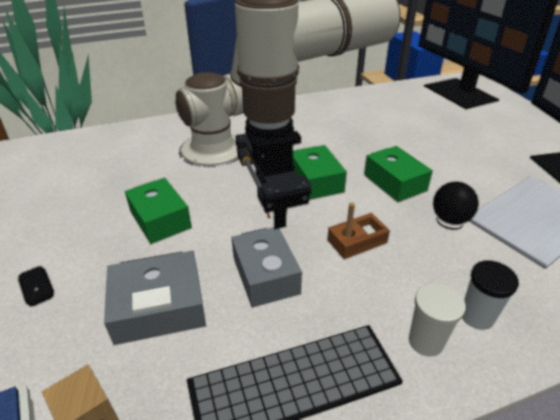

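View pics/side0.png

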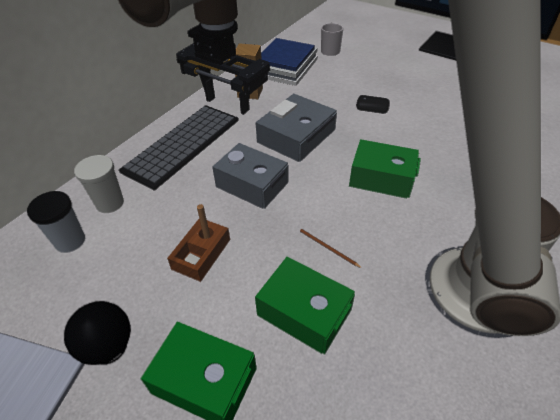

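View pics/wrist0.png

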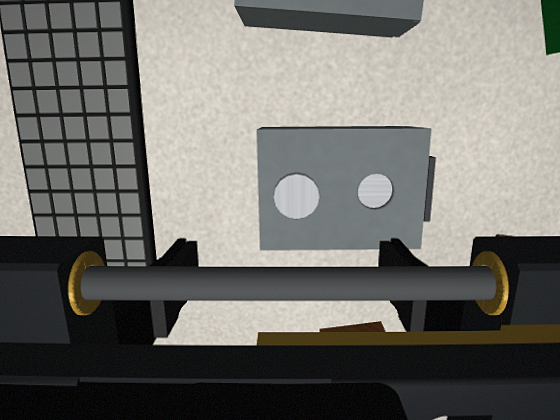

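The wide grey box is at scene (155,293) with its hole at (152,273); the look-alikes are the narrow grey box (hole 261,245; tin 272,263) and three green boxes (152,193), (314,157), (392,160). The dowel is at (350,218) in the tidy. The pencil, side (330,247), is another decoy for the dowel. I'll check these in close crops.

```bash
cat > h.py <<'E'
import numpy as np, cv2
from station import r
def cam(name):
    s=r.sense(); d=r.capture(name); K=np.array(d["camera_matrix"])
    if name=="wrist":
        T=np.array(d["T_tool_cam"]); W=np.eye(4); W[:3,:3]=s["ee_rot"]; W[:3,3]=s["tcp_pos"]; W=W@T
        R=W[:3,:3].T; t=-R@W[:3,3]
    else: R=np.array(d["R"]); t=np.array(d["t"])
    return d["pixels"][:,:,::-1].copy(),K,np.array([d["k1"],0,0,0,0.]),R,t
def ray(c,px):
    n=cv2.undistortPoints(np.array([[px]],float),c[1],c[2])[0,0]
    return -c[3].T@c[4], c[3].T@np.array([n[0],n[1],1.])
def onz(c,px,z):
    o,d=ray(c,px); return o+d*(z-o[2])/d[2]
def proj(c,P):
    return cv2.projectPoints(np.atleast_2d(np.array(P,float)),cv2.Rodrigues(c[3])[0],c[4],c[1],c[2])[0][:,0]
def crop(c,x0,y0,x1,y1,k,fn):
    cv2.imwrite(fn,cv2.resize(c[0][y0:y1,x0:x1],None,fx=k,fy=k,interpolation=cv2.INTER_CUBIC))
E
python3 - <<'E'
from h import *
a=cam("scene");b=cam("side")
def rs(c,x0,y0,x1,y1): return cv2.resize(c[0][y0:y1,x0:x1],(400,300),interpolation=cv2.INTER_CUBIC)
A=np.vstack([np.hstack([rs(a,100,235,220,325),rs(a,310,180,410,255)]),np.hstack([rs(b,240,80,360,170),rs(b,140,190,260,280)])])
cv2.imwrite("pics/crops1.png",A)
for n,c,p in [("scene",a,(152,273)),("side",b,(305,120))]: print(n,"wide",onz(c,p,.07))
for n,c,p in [("scene",a,(261,245)),("side",b,(260,170))]: print(n,"nar",onz(c,p,.07))
E
```

```text
scene wide [ 0.55838158 -0.23338134  0.07      ]
side wide [ 0.5539282  -0.22976976  0.07      ]
scene nar [ 0.55055631 -0.0012602   0.07      ]
side nar [0.54154963 0.00483027 0.07      ]
```

View pics/crops1.png

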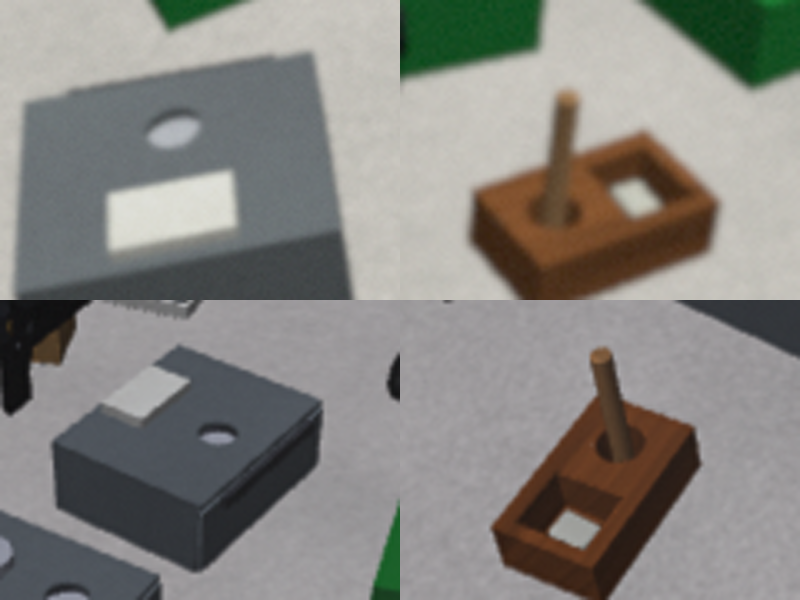

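Run:
```python
from h import *
a=cam("scene");b=cam("side")
def tri(p,q):
    o1,d1=ray(a,p);o2,d2=ray(b,q); A=np.stack([d1,-d2],1); s=np.linalg.lstsq(A,o2-o1,rcond=None)[0]
    x,y=o1+d1*s[0],o2+d2*s[1]; return np.round((x+y)/2,4), round(np.linalg.norm(x-y),4)
print("wide",onz(a,(152.2,273.7),.07),onz(b,(305.1,120.2),.07),tri((152.2,273.7),(305.1,120.2)))
print("dtop",onz(a,(351.8,204.5),.126),onz(b,(200.6,206.8),.126),tri((351.8,204.5),(200.6,206.8)))
print("well",onz(a,(348.5,232.8),.042),onz(b,(206,232.9),.042),tri((348.5,232.8),(206,232.9)))
# tidy corners scene z=.042 (crop 4x)
for p in [(474,192),(644,132),(716,203),(540,265)]: print("tidy s",onz(a,((p[0]-400)/4+310,p[1]/4+180),.042))
for p in [(600,402),(694,430),(605,575),(495,528)]: print("tidy d",onz(b,((p[0]-400)/3.333+140,(p[1]-300)/3.333+190),.042))
for p in [(25,103),(313,55),(340,235),(15,293)]: print("box s",onz(a,((p[0])/3.333+100,p[1]/3.333+235),.07))
for p in [(180,347),(321,403),(200,505),(54,440)]: print("box d",onz(b,((p[0])/3.333+240,(p[1]-300)/3.333+80),.07))
```

```text
wide [ 0.56046268 -0.23319853  0.07      ] [ 0.55321789 -0.22910635  0.07      ] (array([ 0.5561, -0.2337,  0.066 ]), np.float64(0.0006))
dtop [0.54894157 0.20909827 0.126     ] [0.54210445 0.21145486 0.126     ] (array([0.5449, 0.2104, 0.123 ]), np.float64(0.002))
well [0.54836013 0.21009744 0.042     ] [0.54352545 0.21159686 0.042     ] (array([0.5455, 0.2109, 0.0396]), np.float64(0.0015))
tidy s [0.51771204 0.17298009 0.042     ]
tidy s [0.5003264  0.29397113 0.042     ]
tidy s [0.57277281 0.30288662 0.042     ]
tidy s [0.58680969 0.18305945 0.042     ]
tidy d [0.57813256 0.19102014 0.042     ]
tidy d [0.50912533 0.17680742 0.042     ]
tidy d [0.48425118 0.29682768 0.042     ]
tidy d [0.56537114 0.30662298 0.042     ]
box s [ 0.50879979 -0.3193147   0.07      ]
box s [ 0.52381622 -0.14185986  0.07      ]
box s [ 0.67242984 -0.15295699  0.07      ]
box s [ 0.65605161 -0.32917412  0.07      ]
box d [ 0.64830061 -0.32556445  0.07      ]
box d [ 0.50122627 -0.31364645  0.07      ]
box d [ 0.51654138 -0.14102006  0.07      ]
box d [ 0.66290785 -0.15160791  0.07      ]
```

{"op": "play_rows", "data": {"deltas": [[-1.5,0.5,0,0,0,0,87],[-3.2,1.1,0,0,0,0,87],[-4.9,1.6,0,0,0,0,87],[-6.6,2.2,0,0,0,0,87],[-8.2,2.7,0,0,0,0,87],[-9.2,3.1,0,0,0,0,87],[-9.6,3.2,0,0,0,0,87],[-9.6,3.2,0,0,0,0,87],[-9.6,3.2,0,0,0,0,87]]}}

```text
time_s: 2.15
tcp_pos: [0.5452, 0.2394, 0.2013]
ee_rot: [[-0.0, -1.0, -0.0], [-1.0, 0.0, -0.0], [0.0, 0.0, -1.0]]
wrist_force: [0.2, -0.9, -0.1]
gripper_width: 0.998
```

Run:
```python
from h import *
c=cam("wrist"); cv2.imwrite("pics/w1.png",c[0]); print(r.sense()["tcp_pos"],r.sense()["wrist_force"])
print(proj(c,[[.546,.2105,.126],[.546,.2105,.042]]))
print(r.spot_in("wrist","dowel_mid")[:2],r.spot_in("wrist","well")[:2])
```

```text
[0.54531832 0.23899347 0.2013028 ] [-0.56161972 -0.65948547 -0.62657458]
[[288.39076133 170.71349175]
 [288.30330832 157.20400388]]
[{'centre': [0.5474, 0.207, 0.1283], 'score': 0.55}] [{'centre': [0.5402, 0.2394, 0.0434], 'score': 0.67}]
```

View pics/w1.png

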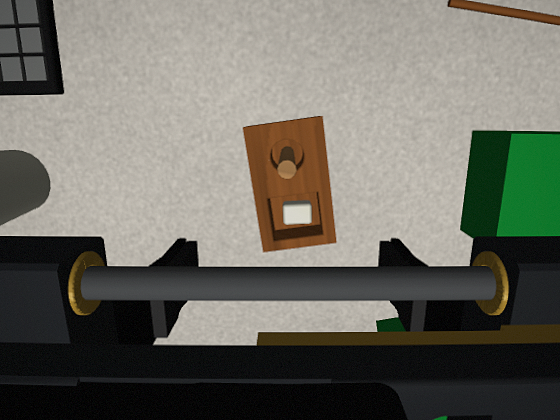

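Run:
```python
from h import *
c=cam("wrist"); crop(c,235,105,345,180,7,"pics/w1c.png")
```

```text
(no output)
```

View pics/w1c.png

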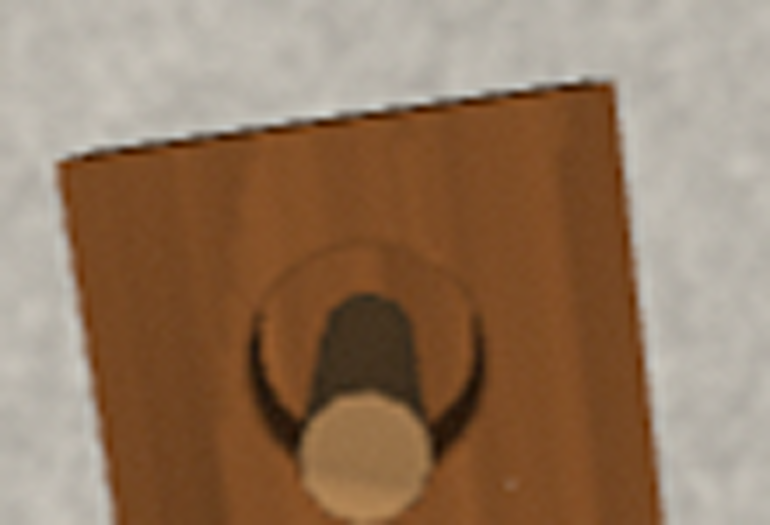

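Run:
```python
from h import *
c=cam("wrist")
print("top",onz(c,(287,169.6),.126),"well",onz(c,(287,155.6),.042), r.sense()["tcp_pos"])
```

```text
top [0.54719996 0.20921307 0.126     ] well [0.54744034 0.20852526 0.042     ] [0.54537799 0.23897738 0.20133975]
```

{"op": "play_rows", "data": {"deltas": [[0.6,-0.04,0,0,0,0,87],[1.22,-0.08,0,0,0,0,87],[1.22,-0.08,0.8,0,0,0,87],[1.22,-0.08,2.0,0,0,0,80],[1.22,-0.08,3.2,0,0,0,65],[1.22,-0.08,4.4,0,0,0,50],[1.22,-0.08,5.2,0,0,0,45],[1.22,-0.08,5.48,0,0,0,45],[1.22,-0.08,5.48,0,0,0,45]]}}

```text
time_s: 3.3
tcp_pos: [0.5467, 0.2083, 0.0637]
ee_rot: [[-0.001, -1.0, -0.002], [-1.0, 0.001, -0.001], [0.001, 0.002, -1.0]]
wrist_force: [0.0, -1.0, 0.1]
gripper_width: 0.566
```

Run:
```python
from h import *
s=r.sense();print(s["tcp_pos"],s["wrist_force"],s["gripper_width"])
a=cam("wrist"); b=cam("side"); d=cam("scene")
cv2.imwrite("pics/p2.png",np.hstack([cv2.resize(b[0][150:300,120:270],(400,400)),cv2.resize(d[0][130:280,280:430],(400,400))]))
```

```text
[0.5467123  0.20831519 0.06372676] [ 0.04946415 -1.02775408  0.139943  ] 0.5656787220294293
```

View pics/p2.png

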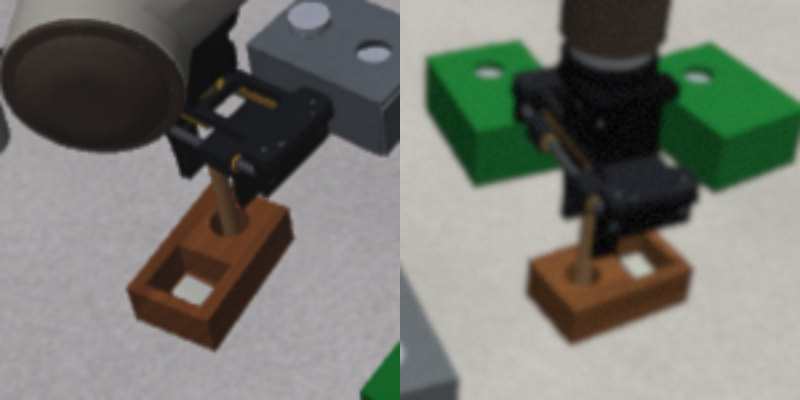

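The side crop shows the dowel running up between the fingers, with the tips clear of the tidy. Closing now.

{"op": "play_rows", "data": {"deltas": [[0,0,0,0,0,0,20],[0,0,0,0,0,0,5],[0,0,0,0,0,0,5],[0,0,0,0,0,0,5],[0,0,0,0,0,0,5]]}}

```text
time_s: 3.95
tcp_pos: [0.547, 0.2096, 0.0645]
ee_rot: [[0.0, -1.0, 0.0], [-1.0, -0.0, 0.0], [-0.0, -0.0, -1.0]]
wrist_force: [0.6, -0.6, -0.2]
gripper_width: 0.151
```

{"op": "play_rows", "data": {"deltas": [[0,0,-0.4,0,0,0,5],[0,0,-1.2,0,0,0,5],[0,0,-2.2,0,0,0,5],[0,0,-3.2,0,0,0,5],[0,0,-4.0,0,0,0,5],[0,0,-4.4,0,0,0,5],[0,0,-4.4,0,0,0,5],[0,0,-4.4,0,0,0,5]]}}

```text
time_s: 4.75
tcp_pos: [0.5464, 0.2093, 0.1736]
ee_rot: [[-0.0, -1.0, -0.001], [-1.0, 0.0, -0.0], [0.0, 0.001, -1.0]]
wrist_force: [0.3, -0.2, -0.6]
gripper_width: 0.153
```

Run:
```python
from h import *
s=r.sense();print(s["tcp_pos"],s["wrist_force"],s["gripper_width"])
b=cam("side"); d=cam("scene"); p=s["tcp_pos"]
print(proj(b,[p+[0,0,-.0755],p+[0,0,.044]]),proj(d,[p+[0,0,-.0755],p+[0,0,.044]]))
cv2.imwrite("pics/p3.png",np.hstack([cv2.resize(b[0][100:300,100:300],(400,400)),cv2.resize(d[0][100:300,260:460],(400,400))]))
```

```text
[0.54637537 0.20934368 0.17361801] [ 0.27997346 -0.20527918 -0.57126824] 0.1526856207361577
[[201.75082809 214.50909365]
 [192.08768984 171.95131648]] [[350.17026708 213.60897769]
 [355.68208436 168.92016556]]
```

View pics/p3.png

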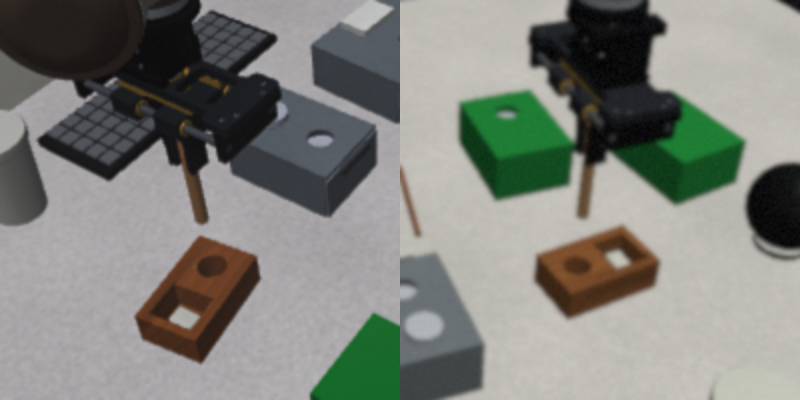

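{"op": "play_rows", "data": {"deltas": [[0.5,0,0,0,0,0,5],[1.6,0,0,0,0,0,5],[3.1,-0.1,0,0,0,0,5],[4.8,-0.1,0,0,0,0,5],[6.5,-0.2,0,0,0,0,5],[8.2,-0.2,0,0,0,0,5],[9.9,-0.2,0,0,0,0,5],[11.6,-0.3,0,0,0,0,5],[13.3,-0.3,0,0,0,0,5],[14.8,-0.4,0,0,0,0,5],[15.9,-0.4,0,0,0,0,5],[16.4,-0.4,0,0,0,0,5]]}}

```text
time_s: 6.05
tcp_pos: [0.5558, -0.2033, 0.1734]
ee_rot: [[-0.003, -1.0, -0.002], [-1.0, 0.003, 0.0], [-0.0, 0.002, -1.0]]
wrist_force: [0.1, 0.6, -0.3]
gripper_width: 0.152
```

{"op": "play_rows", "data": {"deltas": [[0,0,0,0,0,0,5],[0,0,0,0,0,0,5],[0,0,0,0,0,0,5]]}}

```text
time_s: 6.35
tcp_pos: [0.5569, -0.1994, 0.1743]
ee_rot: [[0.001, -1.0, -0.0], [-1.0, -0.001, 0.0], [-0.0, 0.0, -1.0]]
wrist_force: [0.3, -0.2, 0.9]
gripper_width: 0.152
```

Run:
```python
from h import *
s=r.sense();print(s["tcp_pos"],s["wrist_force"],s["gripper_width"])
c=cam("wrist"); cv2.imwrite("pics/w4.png",c[0]); p=s["tcp_pos"]
print(proj(c,[[.557,-.231,.07],p-[0,0,.0585]]))
b=cam("side"); d=cam("scene")
cv2.imwrite("pics/p4.png",np.hstack([cv2.resize(b[0][60:180,230:350],(400,400)),cv2.resize(d[0][180:320,90:230],(400,400))]))
```

```text
[ 0.55692365 -0.19938859  0.17430673] [ 0.25538725 -0.15761927  0.88402236] 0.15193310096006957
[[289.35994696 161.69682398]
 [289.54019531 215.60128109]]
```

View pics/w4.png

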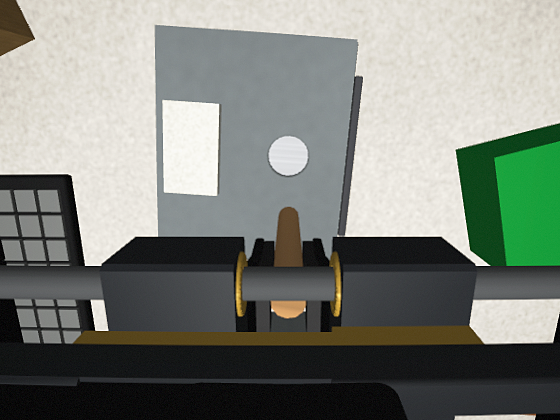

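View pics/p4.png

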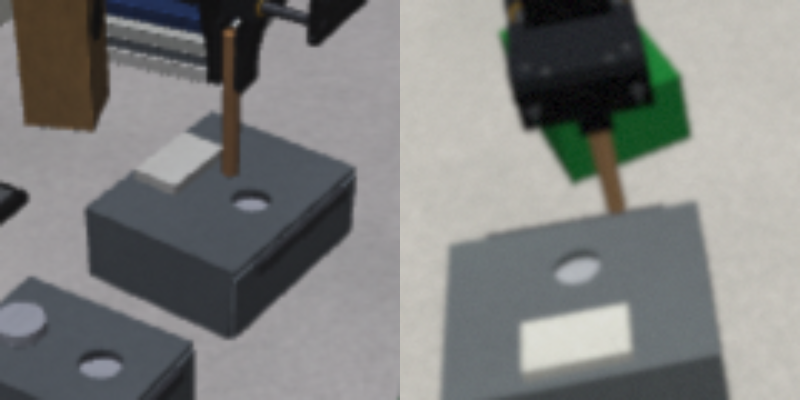

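Run:
```python
from h import *
c=cam("wrist"); crop(c,240,125,340,225,6,"pics/w4c.png"); p=r.sense()["tcp_pos"]
g=cv2.cvtColor(c[0],cv2.COLOR_BGR2GRAY)
m=(g[120:195,250:330]>150).astype(np.uint8)
n,l,st,ce=cv2.connectedComponentsWithStats(m); print(st,ce+[250,120])
for q in ((288.4,156),): print(onz(c,q,.07),p)
```

```text
[[   0    0   80   75 4747]
 [  19   16   40   40 1253]] [[289.81398778 157.48641247]
 [288.31045491 155.15722267]]
[ 0.55806472 -0.23554079  0.07      ] [ 0.55713517 -0.19952674  0.17450652]
```

View pics/w4c.png

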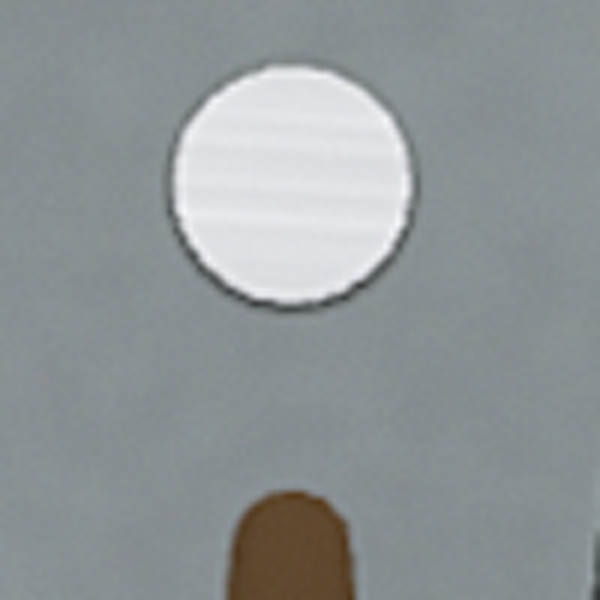

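{"op": "play_rows", "data": {"deltas": [[0.5,-0.02,0,0,0,0,5],[1.1,-0.04,0,0,0,0,5],[1.36,-0.04,0.3,0,0,0,5],[1.36,-0.04,0.8,0,0,0,5],[1.36,-0.04,1.24,0,0,0,5],[1.36,-0.04,1.24,0,0,0,5],[1.36,-0.04,1.24,0,0,0,5]]}}

```text
time_s: 7.25
tcp_pos: [0.5577, -0.2343, 0.1427]
ee_rot: [[0.0, -1.0, -0.001], [-1.0, -0.0, -0.0], [0.0, 0.001, -1.0]]
wrist_force: [-0.2, -0.2, -0.7]
gripper_width: 0.15
```

Run:
```python
from h import *
s=r.sense();print(s["tcp_pos"],s["wrist_force"],s["gripper_width"])
c=cam("wrist");b=cam("side"); d=cam("scene")
f=lambda c,x,y,w:cv2.resize(c[0][y:y+w,x:x+w],(390,390),interpolation=cv2.INTER_CUBIC)
cv2.imwrite("pics/p5.png",np.hstack([f(b,260,75,80),f(d,110,220,80)]))
cv2.imwrite("pics/w5.png",c[0])
```

```text
[ 0.55772856 -0.23431013  0.14266665] [-0.18710838 -0.22615173 -0.69598656] 0.14960583089033927
```

View pics/p5.png

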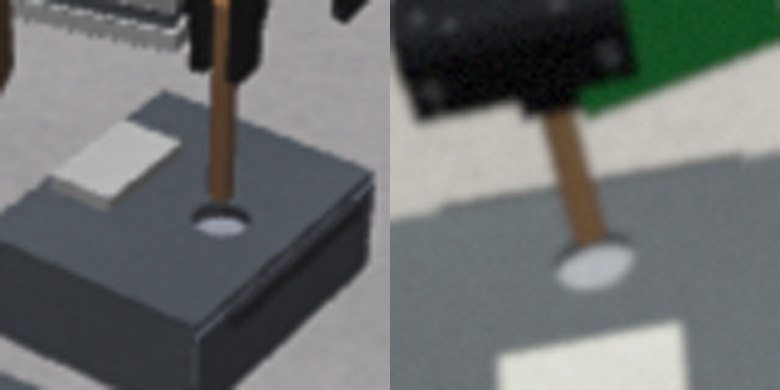

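View pics/w5.png

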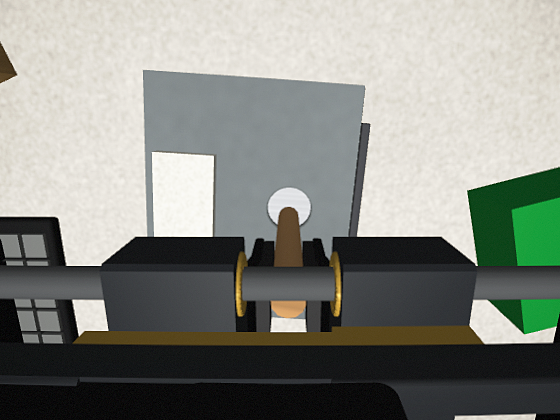

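All three views show the foot just above the hole and centred to within a few mm. Pushing down slowly.

{"op": "play_rows", "data": {"deltas": [[0,0,0.3,0,0,0,5],[0,0,0.6,0,0,0,5],[0,0,0.9,0,0,0,5],[0,0,1.1,0,0,0,5],[0,0,1.25,0,0,0,5],[0,0,1.4,0,0,0,5],[0,0,1.5,0,0,0,5],[0,0,1.6,0,0,0,5],[0,0,1.6,0,0,0,5],[0,0,1.6,0,0,0,5]]}}

```text
time_s: 8.4
tcp_pos: [0.5578, -0.2345, 0.1036]
ee_rot: [[0.0, -1.0, -0.0], [-1.0, -0.0, -0.0], [0.0, 0.0, -1.0]]
wrist_force: [-2.4, 1.5, 2.7]
gripper_width: 0.151
```

Run:
```python
from h import *
s=r.sense();print(s["tcp_pos"],s["wrist_force"],s["gripper_width"])
c=cam("wrist");b=cam("side"); d=cam("scene")
f=lambda c,x,y,w:cv2.resize(c[0][y:y+w,x:x+w],(390,390),interpolation=cv2.INTER_CUBIC)
cv2.imwrite("pics/p6.png",np.hstack([f(b,250,75,100),f(d,90,220,120)]))
```

```text
[ 0.55784096 -0.23451303  0.10360219] [-2.39083212  1.45473026  2.699624  ] 0.15093979436710847
```

View pics/p6.png

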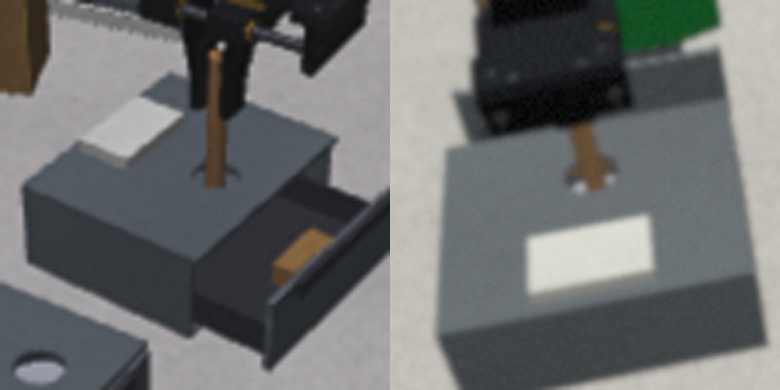

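The drawer has sprung open (side crop at (330,260), orange block inside). Lifting out.

{"op": "play_rows", "data": {"deltas": [[0,0,-0.3,0,0,0,5],[0,0,-0.9,0,0,0,5],[0,0,-1.6,0,0,0,5],[0,0,-2.3,0,0,0,5],[0,0,-2.8,0,0,0,5],[0,0,-3.0,0,0,0,5],[0,0,-3.0,0,0,0,5],[0,0,-3.0,0,0,0,5]]}}

```text
time_s: 9.35
tcp_pos: [0.5576, -0.2343, 0.1774]
ee_rot: [[-0.0, -1.0, -0.001], [-1.0, 0.0, 0.001], [-0.001, 0.001, -1.0]]
wrist_force: [0.6, -0.3, -0.3]
gripper_width: 0.148
```

Run:
```python
from h import *
s=r.sense();p=s["tcp_pos"];print(p,s["wrist_force"],s["gripper_width"])
c=cam("wrist");b=cam("side"); d=cam("scene")
print(*[proj(x,[p-[0,0,.0585],p+[0,0,.0615]]) for x in (b,d,c)])
cv2.imwrite("pics/p7s.png",b[0])
cv2.imwrite("pics/p7d.png",cv2.resize(d[0][130:330,70:270],(600,600)))
crop(c,240,180,340,280,6,"pics/w7.png")
```

```text
[ 0.55755786 -0.23425813  0.17742473] [ 0.57500117 -0.33120896 -0.286567  ] 0.14829991914466462
[[305.19230542 103.43360204]
 [306.55750779  61.30839665]] [[146.74158452 255.52261725]
 [133.56737395 207.25889738]] [[289.45621661 215.5640533 ]
 [291.02548359 303.18587045]]
```

View pics/p7s.png

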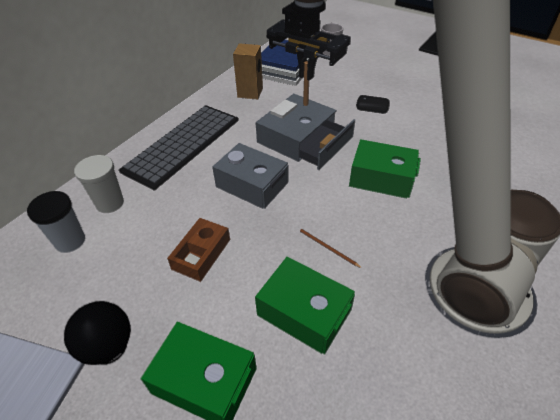

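View pics/p7d.png

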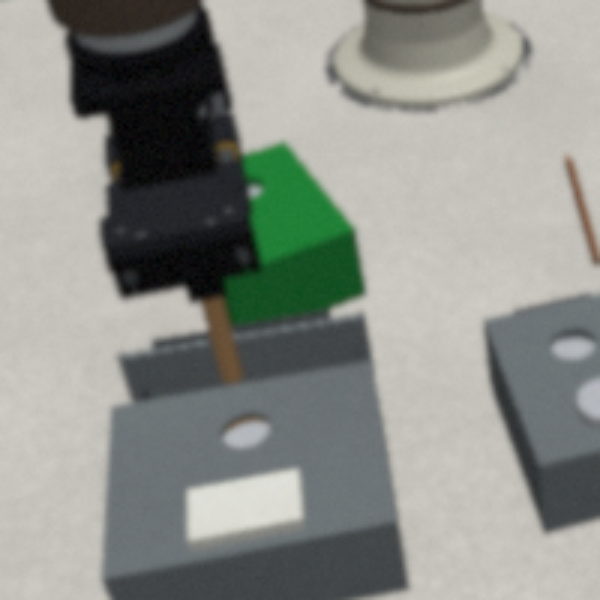

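View pics/w7.png

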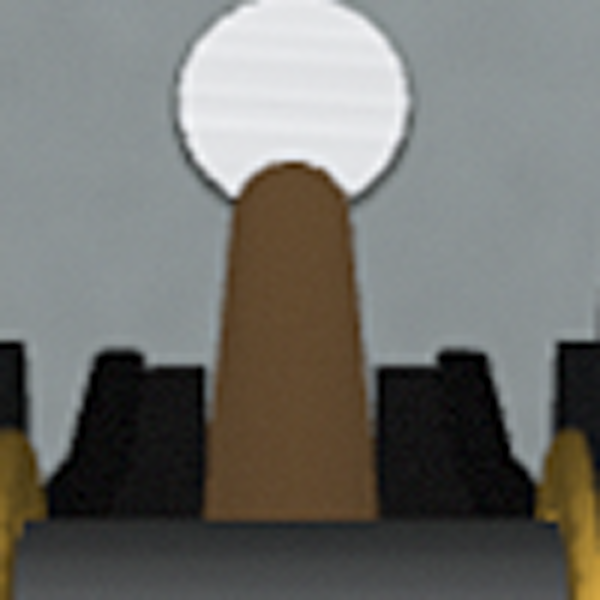

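The wide drawer stays open, the narrow one is shut, and the dowel hasn't slipped in the grip (the foot is where predicted). Going back over the well.

{"op": "play_rows", "data": {"deltas": [[-0.5,0,0,0,0,0,5],[-1.6,0,0,0,0,0,5],[-3.2,0.1,0,0,0,0,5],[-4.9,0.1,0,0,0,0,5],[-6.6,0.2,0,0,0,0,5],[-8.4,0.2,0,0,0,0,5],[-10.2,0.3,0,0,0,0,5],[-12.0,0.3,0,0,0,0,5],[-13.8,0.4,0,0,0,0,5],[-15.5,0.4,0,0,0,0,5],[-17.0,0.44,0,0,0,0,5],[-17.76,0.44,0,0,0,0,5]]}}

```text
time_s: 10.7
tcp_pos: [0.5461, 0.2129, 0.1781]
ee_rot: [[0.003, -1.0, -0.0], [-1.0, -0.003, 0.0], [-0.0, 0.0, -1.0]]
wrist_force: [-0.1, 0.1, -1.1]
gripper_width: 0.149
```

{"op": "play_rows", "data": {"deltas": [[0,0,0.5,0,0,0,5],[0,0,1.4,0,0,0,5],[0,0,2.2,0,0,0,5],[0,0,2.6,0,0,0,5],[0,0,2.6,0,0,0,5],[0,0,2.6,0,0,0,5]]}}

```text
time_s: 11.3
tcp_pos: [0.5474, 0.209, 0.1138]
ee_rot: [[-0.001, -1.0, 0.001], [-1.0, 0.001, -0.0], [0.0, -0.001, -1.0]]
wrist_force: [0.7, 0.7, 0.4]
gripper_width: 0.154
```

Run:
```python
from h import *
s=r.sense();p=s["tcp_pos"];print(p,s["wrist_force"],s["gripper_width"])
c=cam("wrist");b=cam("side"); d=cam("scene")
f=lambda c,x,y,w:cv2.resize(c[0][y:y+w,x:x+w],(390,390),interpolation=cv2.INTER_CUBIC)
cv2.imwrite("pics/p8.png",np.hstack([f(b,160,190,90),f(d,310,190,80)]))
```

```text
[0.54743102 0.20904477 0.1137918 ] [0.68895776 0.68288535 0.35140355] 0.15406952201991933
```

View pics/p8.png

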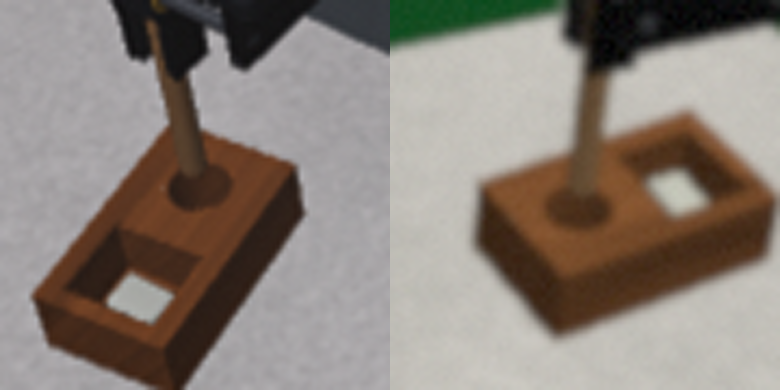

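The foot is 13 mm above the well mouth and inside its outline in both views. Lowering and opening.

{"op": "play_rows", "data": {"deltas": [[0,0,0.4,0,0,0,5],[0,0,0.9,0,0,0,5],[0,0,1.4,0,0,0,5],[0,0,1.7,0,0,0,5],[0,0,1.85,0,0,0,5],[0,0,1.92,0,0,0,5],[0,0,1.92,0,0,0,5],[0,0,1.92,0,0,0,5]]}}

```text
time_s: 12.25
tcp_pos: [0.5473, 0.2097, 0.0658]
ee_rot: [[0.0, -1.0, 0.001], [-1.0, -0.0, 0.0], [-0.0, -0.001, -1.0]]
wrist_force: [-0.2, -0.3, 0.3]
gripper_width: 0.151
```

Run:
```python
from h import *
s=r.sense();p=s["tcp_pos"];print(p,s["wrist_force"],s["gripper_width"])
c=cam("wrist");b=cam("side"); d=cam("scene")
f=lambda c,x,y,w:cv2.resize(c[0][y:y+w,x:x+w],(390,390),interpolation=cv2.INTER_CUBIC)
cv2.imwrite("pics/p9.png",np.hstack([f(b,160,190,90),f(d,310,190,80)]))
```

```text
[0.54731397 0.20971865 0.06575152] [-0.20046458 -0.3236713   0.25920441] 0.15146000309392246
```

View pics/p9.png

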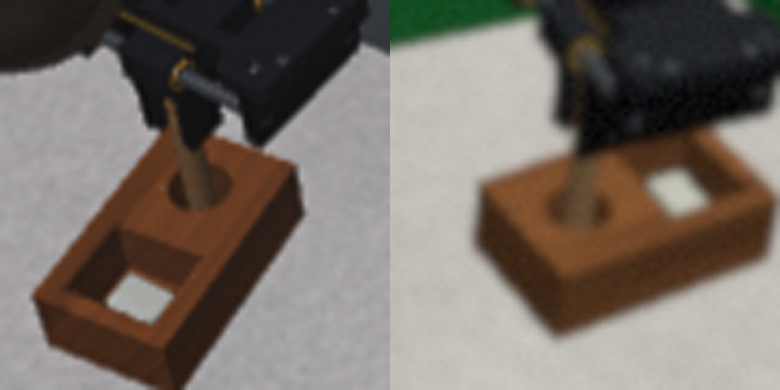

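{"op": "play_rows", "data": {"deltas": [[0,0,0.03,0,0,0,5],[0,0,0.03,0,0,0,5],[0,0,0.03,0,0,0,20],[0,0,0.03,0,0,0,35],[0,0,0.03,0,0,0,60],[0,0,0.03,0,0,0,87],[0,0,0.03,0,0,0,87],[0,0,0.03,0,0,0,87],[0,0,0.03,0,0,0,87]]}}

```text
time_s: 13.3
tcp_pos: [0.547, 0.2095, 0.0646]
ee_rot: [[-0.0, -1.0, -0.0], [-1.0, 0.0, -0.0], [0.0, 0.0, -1.0]]
wrist_force: [0.1, 0.1, -0.2]
gripper_width: 0.689
```

{"op": "play_rows", "data": {"deltas": [[0,0,-0.4,0,0,0,87],[0,0,-1.2,0,0,0,87],[0,0,-2.4,0,0,0,87],[0,0,-3.8,0,0,0,87],[0,0,-5.0,0,0,0,87],[-0.6,0,-5.6,0,0,0,87],[-1.2,0,-5.6,0,0,0,87],[-1.2,0,-5.6,0,0,0,87],[-1.2,0,-5.6,0,0,0,87],[-1.2,0,-5.6,0,0,0,87]]}}

```text
time_s: 14.3
tcp_pos: [0.5463, 0.239, 0.2031]
ee_rot: [[-0.0, -1.0, -0.003], [-1.0, 0.0, -0.002], [0.002, 0.003, -1.0]]
wrist_force: [0.0, -0.3, -0.0]
gripper_width: 1.001
```

Run:
```python
from h import *
s=r.sense();p=s["tcp_pos"];print(p,s["wrist_force"],s["gripper_width"],s["time_s"])
c=cam("wrist");b=cam("side"); d=cam("scene")
f=lambda c,x,y,w,h=None:cv2.resize(c[0][y:y+w,x:x+w],(390,390),interpolation=cv2.INTER_CUBIC)
cv2.imwrite("pics/p10.png",np.vstack([np.hstack([f(b,160,180,90)[90:],f(c,215,105,130)[90:]]),np.hstack([f(b,200,80,160)[:290],f(d,100,225,210)[:290]])]))
```

```text
[0.54627343 0.23895891 0.20311972] [ 0.01023417 -0.29444059 -0.00674188] 1.0010751092775227 14.3
```

View pics/p10.png

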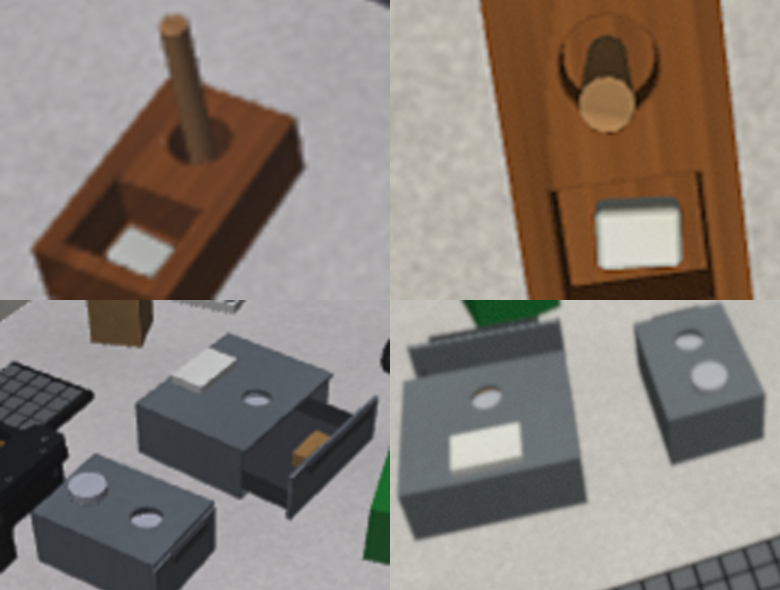

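Run:
```python
from h import *
b=cam("side")
k=160/390
q=lambda x,y:(200+x*k,80+(y-300)*k)
for n,p,z in [("drawer far top",(378,398),.064),("box far front",(332,374),.07),("drawer near top",(288,487),.064)]: print(n,onz(b,q(*p),z))
print(r.finish_job())
```

```text
drawer far top [ 0.44000515 -0.3090217   0.064     ]
box far front [ 0.50272562 -0.31587836  0.07      ]
drawer near top [ 0.44996521 -0.11897209  0.064     ]
the job is handed in; nothing more can be done
None
```

I took the dowel from the tidy and pushed it down through the wide grey box's hole until the drawer sprang open. Then I stood it back in the round well, let go, backed off and handed the job in at about 14.5 s of the 51 s allowed.

- **Drawer:** the last side picture puts the wide drawer about 60 mm open. The narrow box still looks shut.
- **Dowel:** it stands upright in the round well, and the gripper is clear above it with the wrist force near zero.
- **Disagreement between cameras:** they differed by up to about 7 mm on where the hole and the dowel's top are. I went mainly by the wrist camera for the hole. The dowel still went through it, and the largest wrist force in any reading was about 4 N.
- **Not confirmed:** handing in gives no verdict, so the result rests on these pictures.

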